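Clamp a label-printer roller in the bench V-block

ROBOT

A 6-joint arm with a two-finger parallel gripper is mounted at the origin on the work surface; the furniture and walls round the work are solid. World frame = base frame: x ahead of the robot, y to its left, z up, the work surface at z = 0. Lengths are in m, angles in rad, forces in N, time in s.
With the tool pointing down it reaches from about 0.25 to 0.775 m from the base axis. Payload 4 kg.
Tool frame: the origin (TCP) lies at the very end of the fingers, on their centre line; the grasp point (between the pads) lies 19 mm behind it; z points along the fingers, y is the direction in which the jaws open and shut (so a half turn about z gives the same grasp; the last joint's range is limited). The gripper opens to 85 mm and grips with 20 to 120 N. Pads are 22 mm wide; open, the fingers measure 114 mm over their backs; the gripper's body (76 mm by 85 mm) begins 54 mm behind the grasp point. The pads swing forward as they close: fully open they stand 13 mm farther back than shut.
Start: joints at [-1.385, 0.087, 1.371, -0, 1.684, -0.103], TCP at [0.157, -0.527, 0.231] pointing down, gripper open.
Joint ranges: [-3.1, 3.1], [-0.76, 2.03], [0.27, 2.55], [-1.08, 4.22], [0.17, 2.65], [-2.57, 2.57]. Speed limits (rad/s): [2.79, 2.79, 3.14, 3.14, 3.14, 3.14].

INTERFACE

Orientations are given as a unit quaternion [w, x, y, z].
In Python, from cell import bot gives the robot as it stands.
- The arm moves only by the tool send_rows, never from a script. Its arguments are lists of equal length, an entry for each row: "translation": the shift along the world's x, y, z in cm, a list of three; "angular": the turn, a rotation vector about the world's x, y, z in rad, a list of three; "gripper": the opening in per cent of the stroke, from 0 (shut) to 100 (fully open). A call has exactly 5 rows; each row shifts and turns the pose as measured when the row begins; what a row does not reach is not made up. A row lasts 1/10 s, in which the tool goes at most 50 mm and 8.59 degrees, less where a joint would pass 70% of its speed; a pose out of reach is approached as far as the arm can. A call is refused whole if a number of a shift passes 5 or a number of a turn 0.15, either way. A call with a gripper value outside its range is refused whole. The fingers move at their own pace and stop on an object; "force" is the grip in N (left out, the last holds). Time passes only in rows, so rows that do not move let the fingers close, or fill a call up. It gives the time, the measured TCP pose, the force and the opening at its end, in the units of the state.
- bot.state(): the state, without advancing time (a new reading comes with each control period).
- bot.grab_frame(name): name is "scene" or "top"; returns the picture (384x512x3 uint8, red, green, blue); there is no depth.
- bot.get_calibration(name): a dict with "mtx" (3x3 intrinsics, pixels), "R" (3x3) and "t" (3): a world point X has camera coordinates R X + t. Camera axes: x right, y down, z forward; pixel columns grow to the right and rows downward; lengths in m; the calibration is good to about 2 mm. A picture is of the moment at which its call begins. get_calibration takes no time and is no camera call.
- bot.close_job(): hands the job in, once; it reports no verdict.
The state is a dict: "time": time; "q": joint angles; "joint_velocities": joint speeds; "tau": joint torques, N m; "tool_pos": TCP position; "eef_rot": TCP orientation; "wrist_force": force on the tool from outside, world axes, zero at the start; "wrist_torque": the same for the moment, N m; "width": finger opening in m.
Only numpy, scipy, OpenCV 4.12 (cv2) and the standard library are available. Lean on these libraries where they do the work, as an engineer would, in place of code of your own. Each camera call takes 0.05 s, during which the arm holds its last target.

TASK

Take the black label-printer roller from its wooden rest and lay it, without dropping it, in the two steel V's of the grey fixture, gear end away from the blue end stop. While the clamp strap is still open, push the roller along the V's, firmly but gently, until the steel stub of its plain end bears on the stop; then swing the strap over and press its red thumb plate down until it snaps under the sprung catch and holds the roller. Leave the other things on the bench where they are.

Things in the scene. Friction and masses are not known exactly. Their poses are not given: they have to be found in the camera images.
- roller: Label-printer roller, 0.32 kg: black rubber sleeve 40 mm diameter, 150 long; steel stubs 14 mm diameter; white gear 52 mm diameter at one end only. Origin on the axis at mid-sleeve, x axis from gear end to plain end: sleeve x = -75 to 75 mm, gear -89 to -75, stubs end at -99 and +87. At the start it lies level in the wooden rest, axis 62 mm above the bench; grasp it at mid-sleeve from above.
- roller_plain_end (a point): Centre of the end face of the steel stub at the plain (gearless) end of the roller, the face that must bear on the end stop; 87 mm from the roller's origin along its x axis.
- rest: Wooden rest, fixed to the bench, 130 x 85 mm, with two V saddles 16 mm wide centred 51 mm either side of its middle; between them the space under the roller is free down to its 10 mm base board. Origin at the centre of the underside; x axis along the roller.
- v_block: Grey fixture fixed to the bench: 10 mm base plate with two steel 90-degree V's, 18 mm wide, centred at x = 51 and -51 mm, open between them. Origin on the bench midway between the V's; x along them toward the end stop, y toward the catch. Seated, the roller's axis is at y = 0, z = 62 mm. The V's top out at z = 58, y = +-24 mm; they rub: a roller laid in them slides at 3 to 5 N, more if pressed down.
- end_stop: Blue adjustable end stop bolted across the +x end of the fixture, locked (it does not move), somewhere 79 to 95 mm from the fixture's origin. Origin at bench level below the middle of the face that looks toward the V's; its x axis points the same way as the fixture's, away from the roller. The face is 30 mm wide, 10 to 80 mm above the bench.
- strap (a joint): Angle of the aluminium clamp strap, rad: 0 = level, snapped under the catch (hard end -0.012); 1.57 = upright; starts open at 1.75 to 2.05. Stiff hinge, stays where left. 22 mm wide, 6 thick; nose bar 8 mm diameter, 145 mm from the hinge. Its pad meets the seated roller at about 0.09, its nose the catch at 0.12: from there it takes a press of 10 to 20 N to snap; unsnapped it springs up.
- strap_press (a point): Centre of the top face of the red thumb plate (28 x 26 mm) on the strap, 110 mm from the hinge and 8 mm above the strap's centre plane: the place to press. With the strap closed it is at x = 51, y = 50, z = 112 mm in the fixture's frame.
- brown_tape: Bystander: roll of brown tape lying flat, 113 mm diameter, 48 mm high. Origin under its centre.
- stapler: Bystander: red and black stapler, 149 mm long, 44 mm high.
- strap_pad: Square black rubber pad (20 mm) on a sprung plunger under the strap, 60 mm from the hinge; origin at the centre of its underside. It presses the roller with about 7 N when the strap is snapped shut.
- strap_hinge (a point): Point on the strap's hinge axis, which is parallel to the fixture's x axis; in the fixture's frame x = 51, y = -60, z = 104 mm. Hinge cheeks round it reach z = 114 mm. The strap swings in the plane x = 51 mm, over the V next to the stop.
- catch: Sprung steel catch roll, 14 mm diameter, along x; origin at its centre, in the fixture's frame x = 51, y = 92, z = 113 mm; it gives way up to 8 mm toward +y. Behind it stands its grey post, x = 36 to 66, y = 97 to 117 mm, 125 mm high.

How it is judged:
By the outcome, as a careful person would: the job done as asked, in the order asked, and still so for the second after the job is handed in, with the robot touching nothing.
It also fails if it takes over 67 s, if anything falls off the work surface, if the arm or the gripper's body presses on something with over 40 N, if the wrist force passes 120 N, or if a joint passes its speed limit or range.

## Working session

There is one attempt and no reset: what is moved stays moved. The work goes in short steps, Python scripts to look and compute and a tool call to move; the robot and the scene stay as the last step left them, time stands still between calls to the robot, and variables do not carry over. Pictures are saved under pics/ and viewed, and the job is handed in when it is done.

Besides the shell and the picture viewer there is one more tool, called after ">>>" as a command line: name --argument value ..., lists and objects as JSON in quotes. send_rows: Moves the arm, as the interface text tells. Its arguments: {"type":"object","properties":{"translation":{"type":"array"},"angular":{"type":"array"},"gripper":{"type":"array"},"force":{"type":"number"}},"required":["translation","angular","gripper"]}

```bash
ls; mkdir -p pics
python3 - <<'E'
from cell import bot
import cv2
for n in ("scene","top"):
    im=bot.grab_frame(n); cv2.imwrite(f"pics/{n}0.png",im[:,:,::-1])
    c=bot.get_calibration(n); print(n,c)
s=bot.state(); print(s)
E
```

```text
pics
scene {'mtx': array([[352.65618164,   0.        , 260.84027159],
       [  0.        , 352.65618164, 188.91316632],
       [  0.        ,   0.        ,   1.        ]]), 'R': array([[-0.75961199, -0.65036368, -0.00408706],
       [-0.47241534,  0.55606915, -0.68382077],
       [ 0.44700488, -0.51750767, -0.72963857]]), 't': array([0.43816407, 0.25053892, 0.72947261])}
top {'mtx': array([[394.63998847,   0.        , 256.11671641],
       [  0.        , 394.63998847, 190.43899196],
       [  0.        ,   0.        ,   1.        ]]), 'R': array([[ 0.00300663, -0.99997087,  0.00701537],
       [-0.99754583, -0.00348993, -0.06992948],
       [ 0.06995193, -0.0067879 , -0.99752727]]), 't': array([0.05689916, 0.48365181, 1.05887452])}
{'time': 0.1, 'q': array([-1.38510300e+00,  8.79023351e-02,  1.37213336e+00,  2.79030135e-05,
        1.68361707e+00, -1.03129538e-01]), 'joint_velocities': array([-0.00038342, -0.00021507, -0.00270982, -0.00015665, -0.00025529,
        0.00128065]), 'tau': array([ 2.41766349e-03, -3.53015220e+01, -3.14218318e+01,  1.58984216e-05,
        7.96958164e-03, -1.08056582e-06]), 'tool_pos': array([ 0.1565565 , -0.52676763,  0.23022924]), 'eef_rot': array([-1.02974874e-03,  9.89590029e-01,  1.43911479e-01, -2.86579026e-05]), 'wrist_force': array([ 0.46630713,  0.56062566, -0.51122941]), 'wrist_torque': array([-0.02298168, -0.00750187, -0.02760471]), 'width': 0.08568909676908441}
```

View pics/scene0.png

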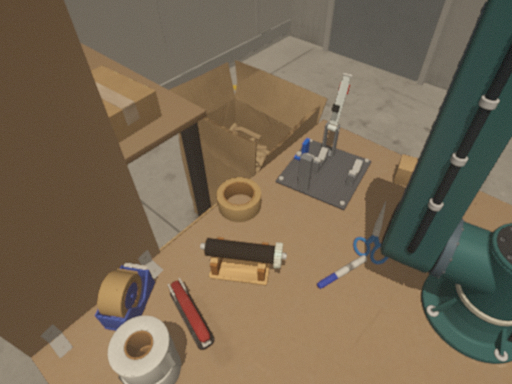

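View pics/top0.png

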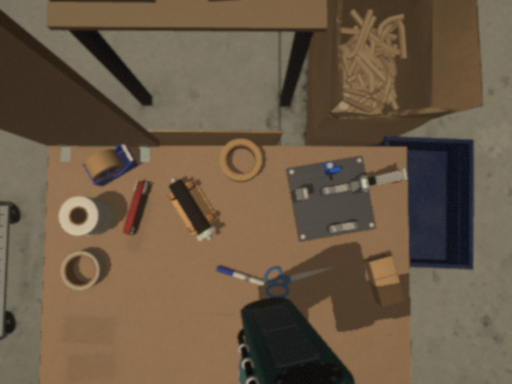

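Scene view: roller at about (243,252), gear on the right at (280,255), fixture around (325,170). Top view: roller from (178,183) to (206,235) with the gear at the lower end, fixture around (332,198), blue stop at (333,169), and the strap leaning right from (330,188) to (405,175). I'll zoom in next.

Run:
```python
import cv2
a=cv2.imread("pics/top0.png"); b=cv2.imread("pics/scene0.png")
cv2.imwrite("pics/z1.png",cv2.resize(a[140:260,270:420],None,fx=5,fy=5,interpolation=cv2.INTER_CUBIC))
cv2.imwrite("pics/z2.png",cv2.resize(a[160:260,150:270],None,fx=6,fy=6,interpolation=cv2.INTER_CUBIC))
cv2.imwrite("pics/z3.png",cv2.resize(b[60:220,260:390],None,fx=3.7,fy=3.7,interpolation=cv2.INTER_CUBIC))
```

```text
(no output)
```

View pics/z1.png

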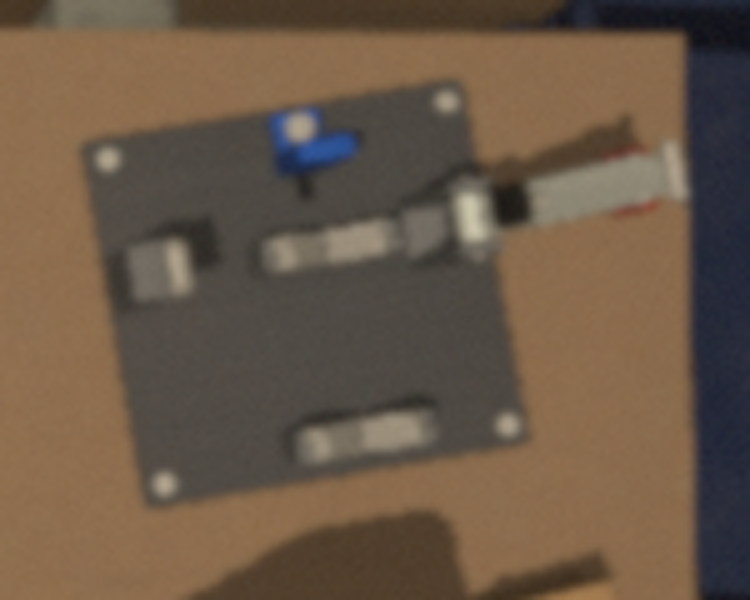

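View pics/z2.png

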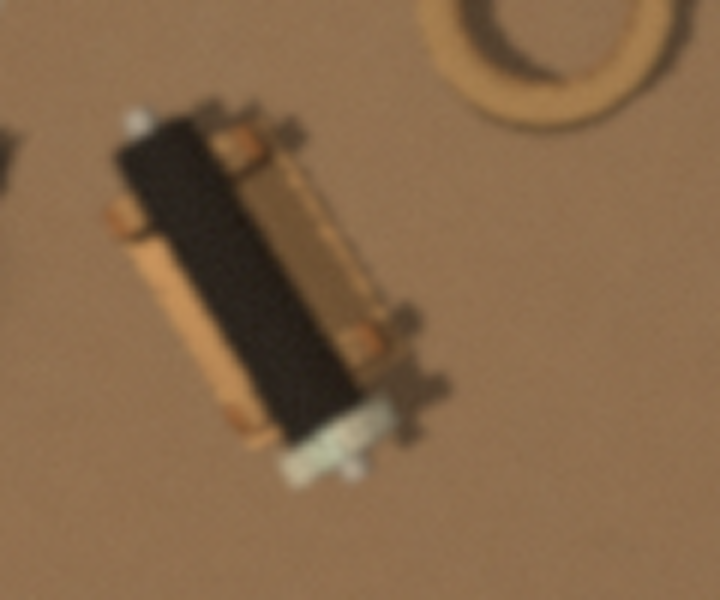

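View pics/z3.png

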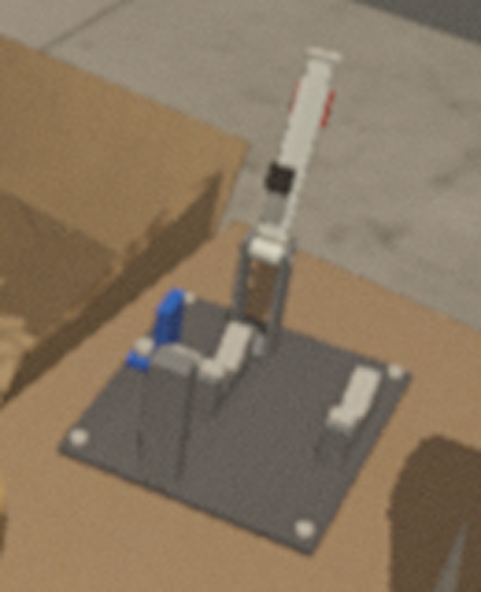

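```bash
cat > h.py <<'E'
import numpy as np, cv2
from cell import bot
C={n:bot.get_calibration(n) for n in("scene","top")}
def ray(n,uv):
    c=C[n]; d=c["R"].T@np.linalg.solve(c["mtx"],[uv[0],uv[1],1.]); o=-c["R"].T@c["t"]; return o,d/np.linalg.norm(d)
def plane(n,uv,z):
    o,d=ray(n,uv); return o+d*(z-o[2])/d[2]
def proj(n,X):
    c=C[n]; p=c["mtx"]@(c["R"]@np.asarray(X,float)+c["t"]); return p[:2]/p[2]
def tri(a,b):
    (o1,d1),(o2,d2)=ray("top",a),ray("scene",b)
    A=np.array([d1,-d2]).T; s=np.linalg.lstsq(A,o2-o1,rcond=None)[0]
    p,q=o1+s[0]*d1,o2+s[1]*d2; return (p+q)/2,np.linalg.norm(p-q)
E
python3 - <<'E'
from h import *
a=cv2.imread("pics/top0.png"); 
def Z1(u,v): return ((u+.5)/5-.5+270,(v+.5)/5-.5+140)
def Z2(u,v): return ((u+.5)/6-.5+150,(v+.5)/6-.5+160)
def Z3(u,v): return ((u+.5)/3.7-.5+260,(v+.5)/3.7-.5+60)
# bolts top & scene
B=[(108,160),(446,101),(508,425),(164,484)]; Bs=[(190,298),(396,372),(304,528),(78,437)]
# map top->scene by projecting
for b in B:
    p=plane("top",Z1(*b),.012); print("bolt",p.round(4),(proj("scene",p)))
print([Z3(*b) for b in Bs])
P=[plane("top",Z1(*b),.012) for b in B]
for i,j in((0,1),(1,2),(2,3),(3,0)): d=P[j]-P[i]; print(np.linalg.norm(d).round(4),np.degrees(np.arctan2(d[1],d[0])).round(2))
v1=plane("top",Z1(328,247),.055);v2=plane("top",Z1(365,435),.055);print(v1,v2,np.linalg.norm(v1-v2),np.degrees(np.arctan2(*(v1-v2)[1::-1])))
# V outline by mask
hsv=cv2.cvtColor(a,cv2.COLOR_BGR2HSV)
m=((hsv[...,2]<70)&(hsv[...,1]<150)).astype(np.uint8)
# roller
r=a[160:260,150:270]; m=(r.max(2)<60).astype(np.uint8)
n,l,st,ce=cv2.connectedComponentsWithStats(m)
k=1+np.argmax(st[1:,4]); print(st[k],ce[k])
ct=cv2.findContours((l==k).astype(np.uint8),cv2.RETR_EXTERNAL,cv2.CHAIN_APPROX_NONE)[0][0]
bx=cv2.boxPoints(cv2.minAreaRect(ct))+[150,160]
for z in (.062,.082):print(z,[plane("top",q,z).round(4) for q in bx])
# stubs ends
for nm,q in(("plain",(138,118)),("gearstub",(352,470)),("gear L",(293,472)),("gear R",(388,412))):
    print(nm,Z2(*q),plane("top",Z2(*q),.062))
E
```

```text
bolt [ 0.536  -0.0378  0.012 ] [280.82765814 177.41950796]
bolt [ 0.5695 -0.2245  0.012 ] [309.79661862 139.95504846]
bolt [ 0.3915 -0.2556  0.012 ] [366.14260521 159.83065432]
bolt [ 0.359  -0.0677  0.012 ] [341.45067398 202.41022201]
[(310.98648648648646, 140.17567567567568), (366.6621621621622, 160.17567567567568), (341.7972972972973, 202.33783783783784), (280.7162162162162, 177.74324324324323)]
0.1896 -79.84
0.1807 -170.07
0.1907 99.81
0.1795 9.58
[ 0.48530678 -0.14946368  0.055     ] [ 0.38675912 -0.16775909  0.055     ] 0.10023155805459653 10.517245214226989
[ 20  20  40  53 733] [39.55934516 45.81582538]
0.062 [array([0.4913, 0.2858, 0.062 ]), array([0.5106, 0.2555, 0.062 ]), array([0.3885, 0.1774, 0.062 ]), array([0.3695, 0.2077, 0.062 ])]
0.082 [array([0.4896, 0.2816, 0.082 ]), array([0.5087, 0.2518, 0.082 ]), array([0.3889, 0.1752, 0.082 ]), array([0.3702, 0.2049, 0.082 ])]
plain (172.58333333333334, 179.25) [0.508822   0.27704866 0.062     ]
gearstub (208.25, 237.91666666666669) [0.35675355 0.18222055 0.062     ]
gear L (198.41666666666666, 238.25) [0.35582919 0.20761802 0.062     ]
gear R (214.25, 228.25) [0.38169398 0.166972   0.062     ]
```

Run:
```python
import cv2, numpy as np
a=cv2.imread("pics/top0.png"); b=cv2.imread("pics/scene0.png")
def z(im,u0,v0,w,h,f): return cv2.resize(np.clip(im[v0:v0+h,u0:u0+w].astype(float)*1.3,0,255).astype(np.uint8),None,fx=f,fy=f,interpolation=cv2.INTER_LINEAR)
cv2.imwrite("pics/y1.png",z(a,290,160,80,75,8))
cv2.imwrite("pics/y2.png",z(b,285,135,85,60,9))
```

```text
(no output)
```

View pics/y1.png

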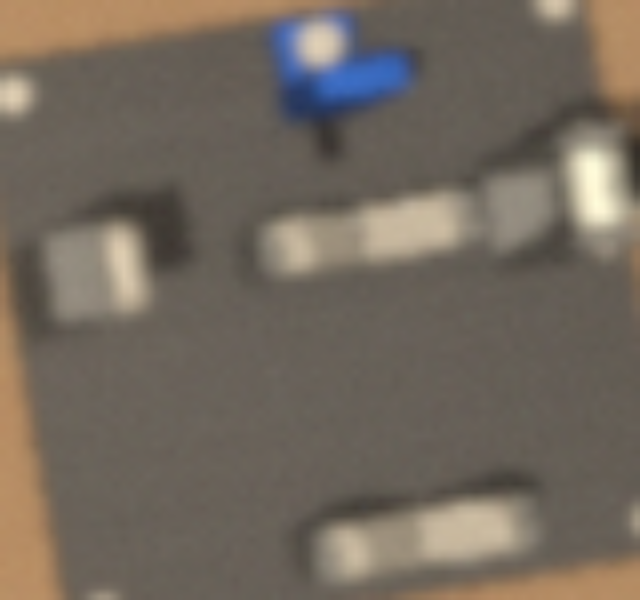

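View pics/y2.png

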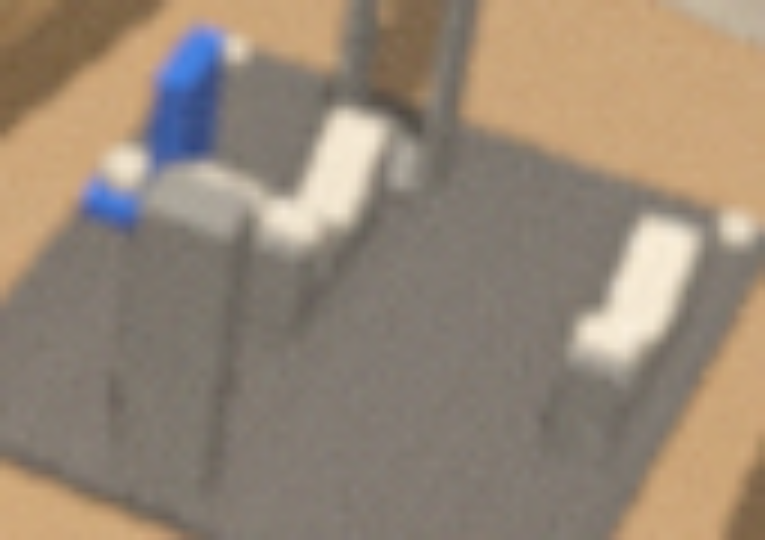

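```bash
cat > fit.py <<'E'
from h import *
from scipy.optimize import least_squares
T=lambda u,v:((u+.5)/8-.5+290,(v+.5)/8-.5+160)
S=lambda u,v:((u+.5)/9-.5+285,(v+.5)/9-.5+135)
obs=[("top",T(361,237),(51,0,34)),("top",T(418,542),(-51,0,34)),("top",T(465,215),(51,-24,58)),("top",T(528,520),(-51,-24,58)),
("top",T(315,245),(51,24,58)),("top",T(375,548),(-51,24,58)),
("top",T(76,273),(51,107,125)),("top",T(127,268),(51,92,118)),
("scene",S(364,114),(51,-24,58)),("scene",S(670,222),(-51,-24,58)),
("scene",S(200,205),(51,107,125))]
def W(p,X):
    c,s=np.cos(p[2]),np.sin(p[2]); X=np.array(X)/1000
    return np.array([p[0]+c*X[0]-s*X[1],p[1]+s*X[0]+c*X[1],X[2]])
f=lambda p:np.concatenate([proj(n,W(p,X))-uv for n,uv,X in obs])
r=least_squares(f,[.436,-.158,.173],loss="soft_l1")
if __name__=="__main__":
    print(r.x,np.degrees(r.x[2])); print(f(r.x).reshape(-1,2).round(2))
    p=r.x
    def loc(X):
        c,s=np.cos(p[2]),np.sin(p[2]); d=X[:2]-p[:2]; return np.array([c*d[0]+s*d[1],-s*d[0]+c*d[1],X[2]])*1000
    for nm,q in(("blue near-face bottom left?",(290,110)),("right",(410,82)),("R top",(405,55)),("L top",(318,75))):
        print(nm,loc(plane("top",T(*q),.08)).round(1))
    for q in [(205,28),(222,45),(180,32),(155,78)]: print("scene blue z80",loc(plane("scene",S(*q),.08)).round(1))
E
python3 fit.py
```

```text
[ 0.43654307 -0.16305886  0.18251221] 10.457179417707286
[[ 0.5  -0.12]
 [ 0.72 -0.74]
 [-1.65  0.33]
 [-1.95  0.56]
 [-0.82 -0.17]
 [-0.85  0.36]
 [ 1.02  0.4 ]
 [ 0.28  0.12]
 [-0.48 -0.61]
 [ 0.16 -0.57]
 [ 0.27 -1.86]]
blue near-face bottom left? [93.6 26.  80. ]
right [ 95.6 -13.8  80. ]
R top [104.5 -13.9  80. ]
L top [103.1  15.   80. ]
scene blue z80 [100.3 -10.3  80. ]
scene blue z80 [92.2 -5.3 80. ]
scene blue z80 [106.2  -4.6  80. ]
scene blue z80 [103.3  19.5  80. ]
```

The two cameras agree to about a pixel.
- **Fixture:** origin about (0.4363, -0.162), yaw about 10°.
- **Roller:** origin about (0.439, 0.231), yaw about 32.3°, gear end toward the robot.
- **Stop:** face at local x of about 88–95 mm.

I'll move over the roller now.

>>> send_rows --translation '[[1.6, 4.6, 0], [1.6, 4.6, 0], [1.6, 4.6, 0], [1.6, 4.6, 0], [1.6, 4.6, 0]]' --angular '[[0, 0, 0], [0, 0, 0], [0, 0, 0], [0, 0, 0], [0, 0, 0]]' --gripper '[100, 100, 100, 100, 100]' --force 40

```text
time: 0.6
tool_pos: [0.2351, -0.2934, 0.2229]
eef_rot: [-0.007, 0.99, 0.139, -0.001]
wrist_force: [2.2, 1.0, 0.0]
width: 0.0852
```

>>> send_rows --translation '[[1.6, 4.6, 0], [1.6, 4.6, 0], [1.6, 4.6, 0], [1.6, 4.6, 0], [1.6, 4.6, 0]]' --angular '[[0, 0, 0], [0, 0, 0], [0, 0, 0], [0, 0, 0], [0, 0, 0]]' --gripper '[100, 100, 100, 100, 100]'

```text
time: 1.1
tool_pos: [0.3136, -0.0562, 0.2209]
eef_rot: [-0.007, 0.991, 0.136, 0.0]
wrist_force: [1.5, -0.3, 0.4]
width: 0.0849
```

>>> send_rows --translation '[[2.0, 4.5, 0], [2.0, 4.5, 0], [2.0, 4.5, 0], [2.0, 4.5, 0], [2.0, 4.5, 0]]' --angular '[[0, 0, 0.06], [0, 0, 0.06], [0, 0, 0.06], [0, 0, 0.06], [0, 0, 0.06]]' --gripper '[100, 100, 100, 100, 100]'

```text
time: 1.6
tool_pos: [0.411, 0.1744, 0.2201]
eef_rot: [-0.006, 0.957, 0.29, 0.001]
wrist_force: [0.4, -1.2, 0.1]
width: 0.0854
```

>>> send_rows --translation '[[2.0, 4.2, 0], [0.6, 1.8, -2], [0, 0, -2], [0, 0, 0], [0, 0, 0]]' --angular '[[0, 0, 0], [0, 0, 0], [0, 0, 0], [0, 0, 0], [0, 0, 0]]' --gripper '[100, 100, 100, 100, 100]'

```text
time: 2.1
tool_pos: [0.4373, 0.2437, 0.176]
eef_rot: [-0.006, 0.955, 0.295, -0.002]
wrist_force: [-0.1, -0.0, 0.5]
width: 0.0852
```

```bash
cat > st.py <<'E'
from h import *
from scipy.spatial.transform import Rotation as Ro
s=bot.state(); q=s["eef_rot"]; M=Ro.from_quat([q[1],q[2],q[3],q[0]]).as_matrix()
print("t",round(s["time"],2),"pos",s["tool_pos"].round(4),"toolx yaw",np.degrees(np.arctan2(M[1,0],M[0,0])).round(2),"zaxis",M[:,2].round(4),"F",s["wrist_force"].round(1),"w",round(s["width"],4),"q",s["q"].round(2))
E
python3 st.py
```

```text
t 2.1 pos [0.4373 0.2437 0.176 ] toolx yaw 34.34 zaxis [-0.0065  0.0106 -0.9999] F [-0.1 -0.   0.5] w 0.0852 q [ 0.39 -0.    1.58  0.01  1.57  1.36]
```

>>> send_rows --translation '[[0.2, -1.2, -1], [0, 0, -2], [0, 0, -2], [0, 0, -1], [0, 0, 0]]' --angular '[[-0.01, -0.006, -0.035], [0, 0, 0], [0, 0, 0], [0, 0, 0], [0, 0, 0]]' --gripper '[100, 100, 100, 100, 100]'

```text
time: 2.6
tool_pos: [0.4415, 0.2263, 0.1178]
eef_rot: [0.001, 0.962, 0.273, 0.004]
wrist_force: [-0.6, 0.1, -0.1]
width: 0.0855
```

```bash
python3 st.py
python3 - <<'E'
from h import *
for n in("top","scene"):
    im=bot.grab_frame(n)[:,:,::-1]; cv2.imwrite(f"pics/{n}1.png",im)
a=cv2.imread("pics/top1.png");b=cv2.imread("pics/scene1.png")
cv2.imwrite("pics/c1.png",np.hstack([cv2.resize(a[130:270,130:270],(400,400)),cv2.resize(b[170:310,170:310],(400,400))]))
E
```

```text
t 2.6 pos [0.4415 0.2263 0.1178] toolx yaw 31.63 zaxis [ 9.1e-03 -4.0e-04 -1.0e+00] F [-0.6  0.1 -0.1] w 0.0855 q [ 0.36  0.01  1.68 -0.    1.44  1.38]
```

View pics/c1.png

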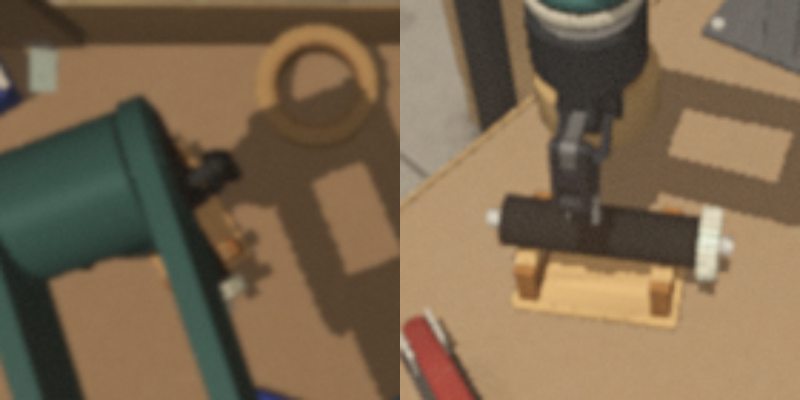

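>>> send_rows --translation '[[-0.2, 0.4, -1.5], [0, 0, -2], [0, 0, -2], [0, 0, -1.5], [0, 0, 0]]' --angular '[[0, 0.008, 0.01], [0, 0, 0], [0, 0, 0], [0, 0, 0], [0, 0, 0]]' --gripper '[100, 100, 100, 100, 100]'

```text
time: 3.2
tool_pos: [0.443, 0.2329, 0.05]
eef_rot: [-0.001, 0.96, 0.278, 0.006]
wrist_force: [-0.3, 0.5, 0.3]
width: 0.0853
```

```bash
python3 st.py
```

```text
t 3.2 pos [0.443  0.2329 0.05  ] toolx yaw 32.31 zaxis [ 0.0119  0.005  -0.9999] F [-0.3  0.5  0.3] w 0.0853 q [0.37 0.08 1.75 0.   1.3  1.38]
```

>>> send_rows --translation '[[-0.3, -0.2, -0.5], [-0.1, 0, -0.5], [0, 0, 0], [0, 0, 0], [0, 0, 0]]' --angular '[[-0.004, 0.01, 0], [0, 0, 0], [0, 0, 0], [0, 0, 0], [0, 0, 0]]' --gripper '[100, 100, 100, 60, 40]' --force 40

```text
time: 3.7
tool_pos: [0.4404, 0.2319, 0.0418]
eef_rot: [-0.0, 0.96, 0.279, 0.003]
wrist_force: [0.5, -0.8, -0.4]
width: 0.0591
```

```bash
python3 st.py
```

```text
t 3.7 pos [0.4404 0.2319 0.0418] toolx yaw 32.35 zaxis [ 0.0054  0.0026 -1.    ] F [ 0.5 -0.8 -0.4] w 0.0591 q [0.37 0.09 1.76 0.   1.29 1.38]
```

>>> send_rows --translation '[[0, 0, 0], [0, 0, 0], [0, 0, 0], [0, 0, 0], [0, 0, 0]]' --angular '[[0, 0, 0], [0, 0, 0], [0, 0, 0], [0, 0, 0], [0, 0, 0]]' --gripper '[20, 20, 20, 20, 20]' --force 40

```text
time: 4.2
tool_pos: [0.4388, 0.2352, 0.0432]
eef_rot: [-0.004, 0.96, 0.279, 0.003]
wrist_force: [-0.8, 1.4, -1.2]
width: 0.0387
```

```bash
python3 st.py
```

```text
t 4.2 pos [0.4388 0.2352 0.0432] toolx yaw 32.37 zaxis [ 0.0027  0.0098 -0.9999] F [-0.8  1.4 -1.2] w 0.0387 q [0.37 0.09 1.76 0.01 1.29 1.38]
```

>>> send_rows --translation '[[0, 0, 1], [0, 0, 2], [0, 0, 3], [0, 0, 3.5], [0, 0, 3.5]]' --angular '[[0, 0, 0], [0, 0, 0], [0, 0, 0], [0, 0, 0], [0, 0, 0]]' --gripper '[20, 20, 20, 20, 20]' --force 60

```text
time: 4.7
tool_pos: [0.4332, 0.2316, 0.1708]
eef_rot: [-0.003, 0.961, 0.278, -0.007]
wrist_force: [0.5, 0.1, -2.2]
width: 0.0383
```

```bash
python3 st.py
python3 - <<'E'
from h import *
im=bot.grab_frame("scene")[:,:,::-1]; cv2.imwrite("pics/s2.png",cv2.resize(im[120:320,130:330],(600,600)))
E
```

```text
t 4.7 pos [0.4332 0.2316 0.1708] toolx yaw 32.29 zaxis [-0.0141  0.0017 -0.9999] F [ 0.5  0.1 -2.2] w 0.0383 q [ 0.37 -0.02  1.6   0.01  1.57  1.38]
```

View pics/s2.png

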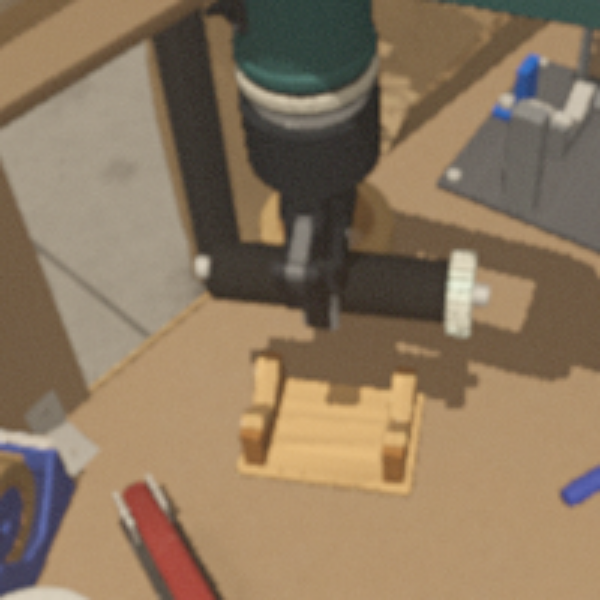

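The roller is lifted and level, gripped near mid-sleeve: plain stub at (203,266), gear stub at (490,294) in the crop. Next I'll work out the axial grasp offset.

Run:
```python
from h import *
s=bot.state(); t=s["tool_pos"]; y=np.radians(32.3); d=np.array([np.cos(y),np.sin(y),0])
# ends from rays: plane z of axis unknown -> try heights
for z in (.188,.192,.196):
    A=plane("scene",(200/3+130-.3,266/3+120-.3),z);B=plane("scene",(490/3+130-.3,295/3+120-.3),z)
    print(z,A.round(4),B.round(4),"len",np.linalg.norm(A-B).round(4),"yaw",np.degrees(np.arctan2(*(A-B)[1::-1])).round(1),"axial",((A-t)@d).round(4),((B-t)@d).round(4))
```

```text
0.188 [0.5029 0.2748 0.188 ] [0.3479 0.1739 0.188 ] len 0.185 yaw 33.1 axial 0.0785 -0.1065
0.192 [0.5    0.2768 0.192 ] [0.3462 0.1766 0.192 ] len 0.1836 yaw 33.1 axial 0.0771 -0.1065
0.196 [0.4971 0.2787 0.196 ] [0.3444 0.1793 0.196 ] len 0.1822 yaw 33.1 axial 0.0756 -0.1065
```

>>> send_rows --translation '[[0, -3, 0.5], [0, -4, 0.3], [0, -4, 0], [0, -4, 0], [0, -4, 0]]' --angular '[[0, 0.012, -0.05], [0, 0, -0.05], [0, 0, -0.05], [0, 0, -0.05], [0, 0, -0.05]]' --gripper '[20, 20, 20, 20, 20]'

```text
time: 5.25
tool_pos: [0.4382, 0.0413, 0.1928]
eef_rot: [-0.005, 0.988, 0.156, 0.001]
wrist_force: [1.0, -0.0, -1.7]
width: 0.0386
```

>>> send_rows --translation '[[0, -4, 0], [0, -4, 0], [0, -4, 0], [0, -3, 0], [0, -1.5, 0]]' --angular '[[0, 0, -0.05], [0, 0, -0.05], [0, 0, -0.04], [0, 0, 0], [0, 0, 0]]' --gripper '[20, 20, 20, 20, 20]'

```text
time: 5.75
tool_pos: [0.4361, -0.1342, 0.194]
eef_rot: [-0.003, 0.997, 0.081, 0.003]
wrist_force: [0.3, 0.5, -2.5]
width: 0.0383
```

```bash
python3 st.py
```

```text
t 5.75 pos [ 0.4361 -0.1342  0.194 ] toolx yaw 9.25 zaxis [ 0.0059  0.007  -1.    ] F [ 0.3  0.5 -2.5] w 0.0383 q [-0.43 -0.12  1.65  0.01  1.61  0.98]
```

>>> send_rows --translation '[[-0.4, -1.9, 0], [0, -0.8, -1.5], [0, 0, -2.5], [0, 0, -1.5], [0, 0, 0]]' --angular '[[-0.007, 0.006, 0.013], [0, 0, 0], [0, 0, 0], [0, 0, 0], [0, 0, 0]]' --gripper '[20, 20, 20, 20, 20]'

```text
time: 6.25
tool_pos: [0.4309, -0.1673, 0.1387]
eef_rot: [0.002, 0.997, 0.083, 0.001]
wrist_force: [0.6, -0.0, -2.8]
width: 0.0384
```

```bash
python3 st.py
python3 - <<'E'
from h import *
for n in("top","scene"):
    im=bot.grab_frame(n)[:,:,::-1]; cv2.imwrite(f"pics/{n}3.png",im)
a=cv2.imread("pics/top3.png");b=cv2.imread("pics/scene3.png")
cv2.imwrite("pics/c3.png",np.hstack([cv2.resize(a[140:260,280:400],(400,400)),cv2.resize(b[70:210,260:400],(400,400))]))
E
```

```text
t 6.25 pos [ 0.4309 -0.1673  0.1387] toolx yaw 9.54 zaxis [ 0.0017 -0.0036 -1.    ] F [ 0.6 -0.  -2.8] w 0.0384 q [-0.49 -0.07  1.72 -0.    1.49  0.91]
```

View pics/c3.png

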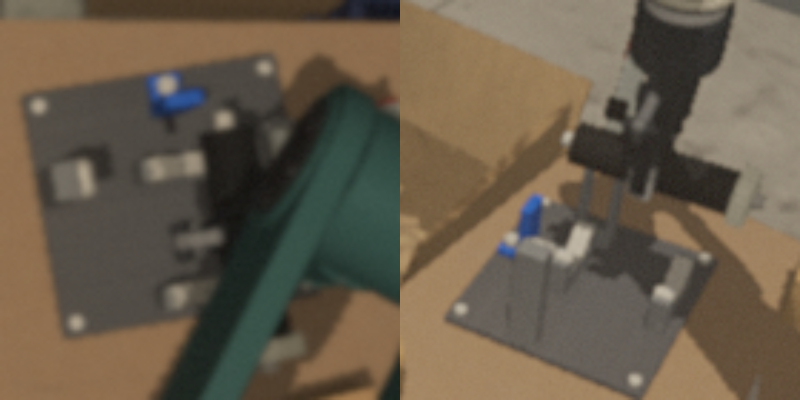

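Run:
```python
from h import *
a=cv2.imread("pics/top3.png")
c=a[165:195,335:362]; cv2.imwrite("pics/d.png",cv2.resize(c,None,fx=15,fy=15,interpolation=cv2.INTER_LINEAR))
o=np.array([.4363,-.162]);y=np.radians(10);R=np.array([[np.cos(y),np.sin(y)],[-np.sin(y),np.cos(y)]])
P=plane("top",(347.0,175.2),.163); print(P,R@(P[:2]-o))
P=plane("scene",(260+168*.35,70+138*.35),.161); print(P,R@(P[:2]-o))
print("tool",R@(bot.state()["tool_pos"][:2]-o))
```

```text
[ 0.51007529 -0.15529557  0.163     ] [ 0.07381869 -0.00620837]
[ 0.50744007 -0.15180103  0.161     ] [ 0.07183033 -0.00230932]
tool [-0.00495205 -0.00491462]
```

View pics/d.png

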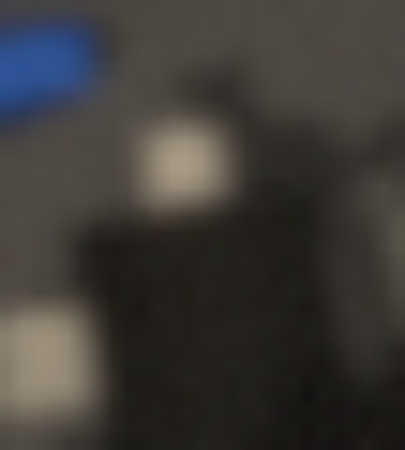

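>>> send_rows --translation '[[-0.4, 0.35, -1], [0, 0, -2], [0, 0, -2], [0, 0, -1.5], [0, 0, 0]]' --angular '[[0.003, 0.002, 0.008], [0, 0, 0], [0, 0, 0], [0, 0, 0], [0, 0, 0]]' --gripper '[20, 20, 20, 20, 20]'

```text
time: 6.85
tool_pos: [0.4303, -0.1641, 0.0786]
eef_rot: [0.004, 0.996, 0.089, 0.006]
wrist_force: [-0.9, 0.7, -2.5]
width: 0.0384
```

```bash
cat >> st.py <<'E'
o=np.array([.4363,-.162]);y=np.radians(10);R=np.array([[np.cos(y),np.sin(y)],[-np.sin(y),np.cos(y)]])
print("local tool mm",(1000*R@(s["tool_pos"][:2]-o)).round(1),"local F",(R@s["wrist_force"][:2]).round(1))
E
python3 st.py
```

```text
t 6.85 pos [ 0.4303 -0.1641  0.0786] toolx yaw 10.22 zaxis [ 0.0128 -0.0067 -0.9999] F [-0.9  0.7 -2.5] w 0.0384 q [-0.49 -0.04  1.81  0.    1.36  0.9 ]
local tool mm [-6.3 -1. ] local F [-0.8  0.8]
```

>>> send_rows --translation '[[-0.3, 0.1, -0.7], [-0.05, 0, -0.7], [0, 0, -0.5], [0, 0, 0], [0, 0, 0]]' --angular '[[0.006, 0.012, 0], [0, 0.002, 0], [0, 0, 0], [0, 0, 0], [0, 0, 0]]' --gripper '[20, 20, 20, 20, 20]'

```text
time: 7.35
tool_pos: [0.4284, -0.1636, 0.0614]
eef_rot: [0.002, 0.996, 0.09, 0.001]
wrist_force: [-0.0, -0.2, -2.4]
width: 0.0384
```

```bash
python3 st.py
```

```text
t 7.35 pos [ 0.4284 -0.1636  0.0614] toolx yaw 10.28 zaxis [ 0.0028 -0.0029 -1.    ] F [-0.  -0.2 -2.4] w 0.0384 q [-0.49 -0.02  1.83 -0.    1.33  0.9 ]
local tool mm [-8.  -0.2] local F [-0.1 -0.2]
```

>>> send_rows --translation '[[-0.05, 0, -0.5], [0, 0, -0.4], [0, 0, -0.3], [0, 0, -0.2], [0, 0, 0]]' --angular '[[0.003, 0.003, 0], [0, 0, 0], [0, 0, 0], [0, 0, 0], [0, 0, 0]]' --gripper '[20, 20, 20, 20, 20]'

```text
time: 7.85
tool_pos: [0.4284, -0.164, 0.047]
eef_rot: [0.0, 0.996, 0.09, 0.0]
wrist_force: [0.5, -0.9, -2.5]
width: 0.0383
```

```bash
python3 st.py
```

```text
t 7.85 pos [ 0.4284 -0.164   0.047 ] toolx yaw 10.27 zaxis [ 1.e-03 -4.e-04 -1.e+00] F [ 0.5 -0.9 -2.5] w 0.0383 q [-0.49 -0.    1.84  0.    1.3   0.9 ]
local tool mm [-8.1 -0.6] local F [ 0.3 -1. ]
```

>>> send_rows --translation '[[0, 0, -0.2], [0, 0, -0.15], [0, 0, -0.1], [0, 0, 0], [0, 0, 0]]' --angular '[[0, 0, 0], [0, 0, 0], [0, 0, 0], [0, 0, 0], [0, 0, 0]]' --gripper '[20, 20, 20, 20, 20]'

```text
time: 8.35
tool_pos: [0.429, -0.1636, 0.0462]
eef_rot: [0.0, 0.996, 0.09, 0.001]
wrist_force: [-0.7, 1.1, -0.6]
width: 0.0384
```

```bash
python3 st.py
```

```text
t 8.35 pos [ 0.429  -0.1636  0.0462] toolx yaw 10.28 zaxis [ 2.1e-03 -1.0e-04 -1.0e+00] F [-0.7  1.1 -0.6] w 0.0384 q [-0.49  0.    1.84  0.    1.3   0.9 ]
local tool mm [-7.5 -0.3] local F [-0.5  1.2]
```

>>> send_rows --translation '[[0, 0, -0.3], [0, 0, -0.2], [0, 0, 0], [0, 0, 0], [0, 0, 0]]' --angular '[[0, 0, 0], [0, 0, 0], [0, 0, 0], [0, 0, 0], [0, 0, 0]]' --gripper '[20, 20, 20, 20, 20]'

```text
time: 8.85
tool_pos: [0.4296, -0.1633, 0.046]
eef_rot: [-0.0, 0.996, 0.09, 0.002]
wrist_force: [-1.5, 1.1, 1.0]
width: 0.0386
```

```bash
python3 st.py
```

```text
t 8.85 pos [ 0.4296 -0.1633  0.046 ] toolx yaw 10.29 zaxis [ 3.2e-03  4.0e-04 -1.0e+00] F [-1.5  1.1  1. ] w 0.0386 q [-0.49  0.    1.84  0.    1.3   0.9 ]
local tool mm [-6.8 -0.1] local F [-1.3  1.3]
```

Run:
```python
from h import *
b=bot.grab_frame("scene")[:,:,::-1]
cv2.imwrite("pics/c4.png",cv2.resize(b[90:210,270:390],(600,600),interpolation=cv2.INTER_CUBIC))
cv2.imwrite("pics/scene4.png",b)
```

```text
(no output)
```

View pics/c4.png

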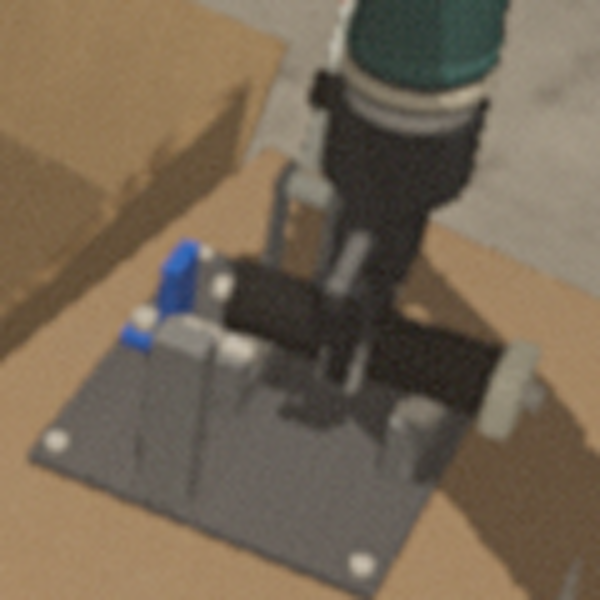

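>>> send_rows --translation '[[0, 0, -0.5], [0, 0, -0.3], [0, 0, -0.2], [0, 0, 0], [0, 0, 0]]' --angular '[[0, 0, 0], [0, 0, 0], [0, 0, 0], [0, 0, 0], [0, 0, 0]]' --gripper '[20, 20, 20, 20, 20]' --force 20

```text
time: 9.4
tool_pos: [0.43, -0.1623, 0.0452]
eef_rot: [-0.001, 0.996, 0.09, 0.002]
wrist_force: [-0.2, 0.9, 0.8]
width: 0.0385
```

```bash
python3 st.py
```

```text
t 9.4 pos [ 0.43   -0.1623  0.0452] toolx yaw 10.31 zaxis [ 0.003   0.0022 -1.    ] F [-0.2  0.9  0.8] w 0.0385 q [-0.49  0.    1.84  0.    1.3   0.9 ]
local tool mm [-6.2  0.8] local F [-0.1  0.9]
```

>>> send_rows --translation '[[0, 0, -0.2], [0, 0, -0.2], [0, 0, -0.2], [0, 0, -0.2], [0, 0, -0.2]]' --angular '[[0, 0, 0], [0, 0, 0], [0, 0, 0], [0, 0, 0], [0, 0, 0]]' --gripper '[20, 20, 20, 20, 20]'

```text
time: 9.9
tool_pos: [0.4302, -0.1621, 0.0448]
eef_rot: [-0.001, 0.996, 0.09, 0.001]
wrist_force: [-6.0, 3.9, 13.6]
width: 0.0387
```

```bash
python3 st.py
```

```text
t 9.9 pos [ 0.4302 -0.1621  0.0448] toolx yaw 10.32 zaxis [ 0.0012  0.0031 -1.    ] F [-6.   3.9 13.6] w 0.0387 q [-0.49  0.    1.84  0.    1.3   0.9 ]
local tool mm [-6.1  1. ] local F [-5.3  4.9]
```

Pressing with about 13 N barely changes the height, so the roller is seated. I'll release it.

>>> send_rows --translation '[[0, 0, 0], [0, 0, 0.05], [0, 0, 0], [0, 0, 0], [0, 0, 0]]' --angular '[[0, 0, 0], [0, 0, 0], [0, 0, 0], [0, 0, 0], [0, 0, 0]]' --gripper '[20, 20, 60, 80, 100]'

```text
time: 10.4
tool_pos: [0.4306, -0.1627, 0.0443]
eef_rot: [-0.001, 0.996, 0.09, 0.001]
wrist_force: [-1.1, -0.2, -0.8]
width: 0.0779
```

>>> send_rows --translation '[[0, 0, 0], [0, 0, 0], [0, 0, 1.5], [0, 0, 3], [0, 0, 4]]' --angular '[[0, 0, 0], [0, 0, 0], [0, 0, 0], [0, 0, 0], [0, 0, 0]]' --gripper '[100, 100, 100, 100, 100]'

```text
time: 10.9
tool_pos: [0.4259, -0.1605, 0.1242]
eef_rot: [-0.005, 0.996, 0.09, -0.006]
wrist_force: [1.2, -0.8, 0.7]
width: 0.0851
```

```bash
python3 st.py
```

```text
t 10.9 pos [ 0.4259 -0.1605  0.1242] toolx yaw 10.3 zaxis [-0.0123  0.0094 -0.9999] F [ 1.2 -0.8  0.7] w 0.0851 q [-0.49 -0.07  1.74  0.    1.48  0.9 ]
local tool mm [-10.    3.3] local F [ 1.  -0.9]
```

>>> send_rows --translation '[[-3, -0.6, 0], [-3.5, -0.7, 0], [-3.5, -0.7, 0], [-2.8, -0.6, 0], [-0.5, 0, 0]]' --angular '[[0.009, -0.012, 0], [0, 0, 0], [0, 0, 0], [0, 0, 0], [0, 0, 0]]' --gripper '[50, 0, 0, 0, 0]'

```text
time: 11.4
tool_pos: [0.2945, -0.1896, 0.1328]
eef_rot: [-0.003, 0.996, 0.092, 0.008]
wrist_force: [0.3, -0.2, 0.6]
width: 0.0125
```

```bash
python3 st.py;python3 - <<'E'
from h import *
for n in("top","scene"):
    im=bot.grab_frame(n)[:,:,::-1]; cv2.imwrite(f"pics/{n}5.png",im)
a=cv2.imread("pics/top5.png");b=cv2.imread("pics/scene5.png")
cv2.imwrite("pics/c5.png",np.hstack([cv2.resize(a[140:260,280:400],(400,400)),cv2.resize(b[90:230,260:400],(400,400))]))
E
```

```text
t 11.4 pos [ 0.2945 -0.1896  0.1328] toolx yaw 10.53 zaxis [ 0.0155  0.0077 -0.9999] F [ 0.3 -0.2  0.6] w 0.0125 q [-0.75 -0.35  1.95  0.02  1.53  0.64]
local tool mm [-144.5   -2.5] local F [ 0.3 -0.3]
```

View pics/c5.png

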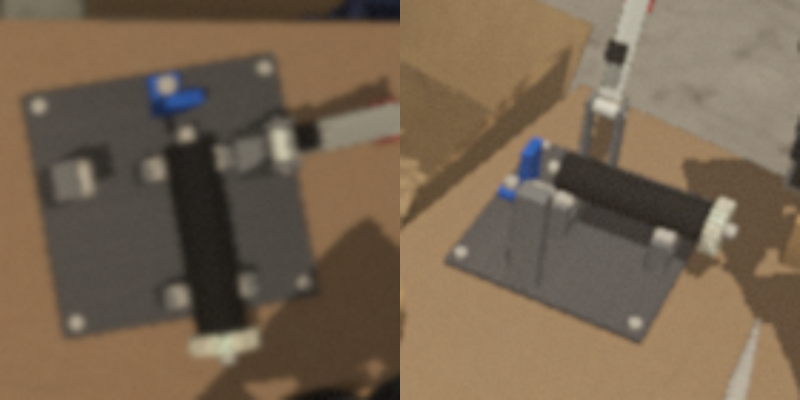

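Roller is in both V's, gear end toward the robot, with a gap at the blue stop. Refining the axis line:

Run:
```python
from h import *
a=cv2.imread("pics/top5.png")
c=a[165:255,310:365]; cv2.imwrite("pics/d5.png",cv2.resize(c,None,fx=6.6,fy=6.6,interpolation=cv2.INTER_LINEAR))
o=np.array([.4363,-.162]);y=np.radians(10);R=np.array([[np.cos(y),np.sin(y)],[-np.sin(y),np.cos(y)]])
r=a[140:260,280:400]; m=(r.max(2)<50).astype(np.uint8)
n,l,st,ce=cv2.connectedComponentsWithStats(m)
for k in range(1,n):
    if st[k,4]>200: print(st[k],ce[k])
for nm,uv in(("plain",(336.1,179.6)),("gearstub",(348.8,246.5))):
    P=plane("top",uv,.065); print(nm,P,R@(P[:2]-o))
```

```text
[ 49  40  25  59 849] [61.33451119 70.12603062]
plain [ 0.50918749 -0.15000877  0.065     ] [ 0.07386242 -0.00084772]
gearstub [ 0.33584147 -0.18090057  0.065     ] [-0.10221439 -0.00116898]
```

View pics/d5.png

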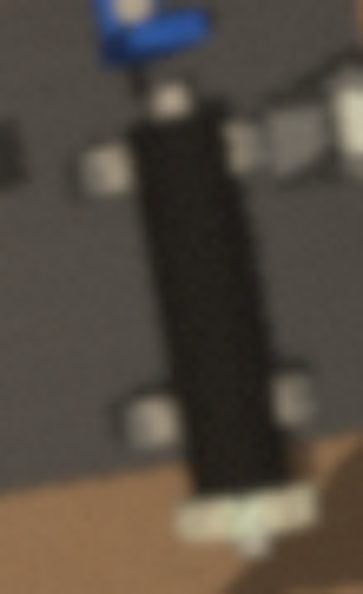

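>>> send_rows --translation '[[-0.4, 0, -1.5], [0, 0, -2.5], [0, 0, -2.5], [0, 0, -1.2], [0, 0, 0]]' --angular '[[-0.006, 0.015, -0.008], [0, 0, 0], [0, 0, 0], [0, 0, 0], [0, 0, 0]]' --gripper '[0, 0, 0, 0, 0]'

```text
time: 12.0
tool_pos: [0.2951, -0.1877, 0.0501]
eef_rot: [-0.001, 0.996, 0.09, 0.0]
wrist_force: [-0.2, -0.3, 0.5]
width: -0.0004
```

```bash
python3 st.py
```

```text
t 12.0 pos [ 0.2951 -0.1877  0.0501] toolx yaw 10.35 zaxis [ 0.      0.0027 -1.    ] F [-0.2 -0.3  0.5] w -0.0004 q [-0.73 -0.27  2.07  0.    1.35  0.66]
local tool mm [-143.5   -0.8] local F [-0.2 -0.3]
```

>>> send_rows --translation '[[0.6, 0.1, 0], [0.8, 0.14, 0], [0.6, 0.1, 0], [0.2, 0.04, 0], [0, 0, 0]]' --angular '[[0, 0, 0], [0, 0, 0], [0, 0, 0], [0, 0, 0], [0, 0, 0]]' --gripper '[0, 0, 0, 0, 0]'

```text
time: 12.5
tool_pos: [0.3211, -0.1833, 0.0506]
eef_rot: [-0.001, 0.996, 0.092, -0.0]
wrist_force: [-1.2, -0.1, 0.0]
width: -0.0004
```

>>> send_rows --translation '[[0.2, 0.035, 0], [0.2, 0.035, 0], [0.2, 0.035, 0], [0.2, 0.035, 0], [0.2, 0.035, 0]]' --angular '[[0, 0, 0], [0, 0, 0], [0, 0, 0], [0, 0, 0], [0, 0, 0]]' --gripper '[0, 0, 0, 0, 0]'

```text
time: 13.0
tool_pos: [0.3306, -0.1816, 0.0506]
eef_rot: [-0.001, 0.996, 0.091, -0.001]
wrist_force: [-1.2, -0.2, 0.1]
width: -0.0
```

```bash
python3 st.py
```

```text
t 13.0 pos [ 0.3306 -0.1816  0.0506] toolx yaw 10.47 zaxis [-0.0026  0.0018 -1.    ] F [-1.2 -0.2  0.1] w -0.0 q [-0.65 -0.2   2.01 -0.    1.33  0.74]
local tool mm [-107.5   -0.9] local F [-1.2 -0. ]
```

```bash
python3 - <<'E'
from h import *
b=bot.grab_frame("scene")[:,:,::-1]
cv2.imwrite("pics/scene6.png",b)
cv2.imwrite("pics/c6.png",cv2.resize(b[100:220,270:390],(600,600),interpolation=cv2.INTER_CUBIC))
E
python3 st.py
```

```text
t 13.05 pos [ 0.3309 -0.1816  0.0507] toolx yaw 10.48 zaxis [-0.002   0.0018 -1.    ] F [-1.7 -0.1 -1.3] w 0.0002 q [-0.65 -0.19  2.01  0.    1.33  0.74]
local tool mm [-107.2   -1. ] local F [-1.7  0.2]
```

View pics/c6.png

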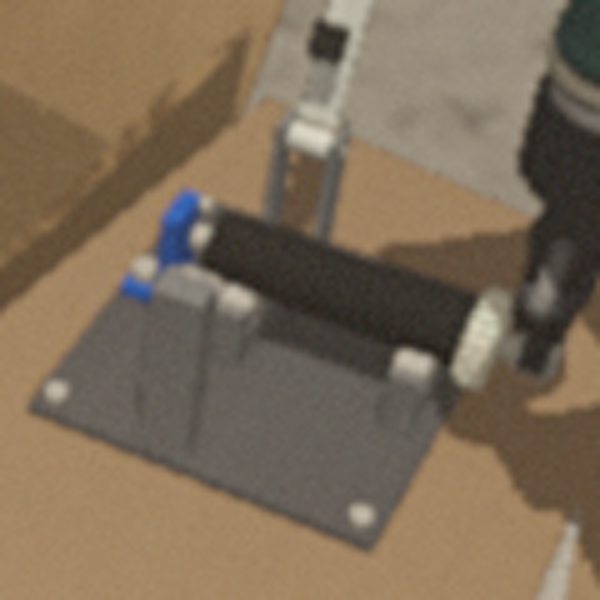

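The roller has moved and its stub is almost at the blue stop. I'll keep pushing gently.

>>> send_rows --translation '[[0.15, 0.025, 0], [0.15, 0.025, 0], [0.15, 0.025, 0], [0.15, 0.025, 0], [0.15, 0.025, 0]]' --angular '[[0, 0, 0], [0, 0, 0], [0, 0, 0], [0, 0, 0], [0, 0, 0]]' --gripper '[0, 0, 0, 0, 0]'

```text
time: 13.55
tool_pos: [0.3345, -0.1808, 0.0506]
eef_rot: [-0.001, 0.996, 0.092, -0.007]
wrist_force: [-7.2, -1.4, 3.4]
width: -0.0002
```

```bash
python3 st.py
```

```text
t 13.55 pos [ 0.3345 -0.1808  0.0506] toolx yaw 10.51 zaxis [-1.410e-02  5.000e-04 -9.999e-01] F [-7.2 -1.4  3.4] w -0.0002 q [-0.64 -0.18  2.   -0.01  1.34  0.75]
local tool mm [-103.6   -0.8] local F [-7.3 -0.1]
```

>>> send_rows --translation '[[0.15, 0.025, 0], [0.2, 0.035, 0], [0.25, 0.04, 0], [0.3, 0.05, 0], [0.3, 0.05, 0]]' --angular '[[0, 0, 0], [0, 0, 0], [0, 0, 0], [0, 0, 0], [0, 0, 0]]' --gripper '[0, 0, 0, 0, 0]'

```text
time: 14.05
tool_pos: [0.3341, -0.1809, 0.0509]
eef_rot: [-0.0, 0.995, 0.092, -0.024]
wrist_force: [-12.3, -1.6, 5.4]
width: -0.0002
```

```bash
python3 st.py
```

```text
t 14.05 pos [ 0.3341 -0.1809  0.0509] toolx yaw 10.55 zaxis [-0.0479 -0.0039 -0.9988] F [-12.3  -1.6   5.4] w -0.0002 q [-0.62 -0.16  1.98 -0.03  1.36  0.77]
local tool mm [-104.    -0.8] local F [-12.4   0.6]
```

The push stalled at 12 N, so the stub is bearing on the stop. Backing off, then checking.

>>> send_rows --translation '[[-1, -0.18, 0], [-2, -0.35, 0], [-1, 0, 2], [0, 0, 4], [0, 0, 5]]' --angular '[[0, 0, 0], [0, -0.02, 0], [0, -0.028, 0], [0, 0, 0], [0, 0, 0]]' --gripper '[0, 0, 0, 0, 0]'

```text
time: 14.55
tool_pos: [0.2903, -0.1827, 0.1569]
eef_rot: [-0.003, 0.996, 0.092, -0.001]
wrist_force: [1.0, -1.1, 0.5]
width: 0.0002
```

```bash
python3 - <<'E'
from h import *
for n in("top","scene"):
    im=bot.grab_frame(n)[:,:,::-1]; cv2.imwrite(f"pics/{n}7.png",im)
a=cv2.imread("pics/top7.png");b=cv2.imread("pics/scene7.png")
cv2.imwrite("pics/c7.png",np.hstack([cv2.resize(a[150:230,300:380],(400,400),interpolation=cv2.INTER_CUBIC),cv2.resize(b[60:200,270:410],(400,400),interpolation=cv2.INTER_CUBIC)]))
E
python3 st.py
```

```text
t 14.65 pos [ 0.2947 -0.1865  0.1646] toolx yaw 10.61 zaxis [ 0.0107 -0.0064 -0.9999] F [ 0.2 -0.3 -0. ] w 0.0003 q [-0.73 -0.37  1.9   0.    1.6   0.66]
local tool mm [-143.7    0.4] local F [ 0.1 -0.3]
```

View pics/c7.png

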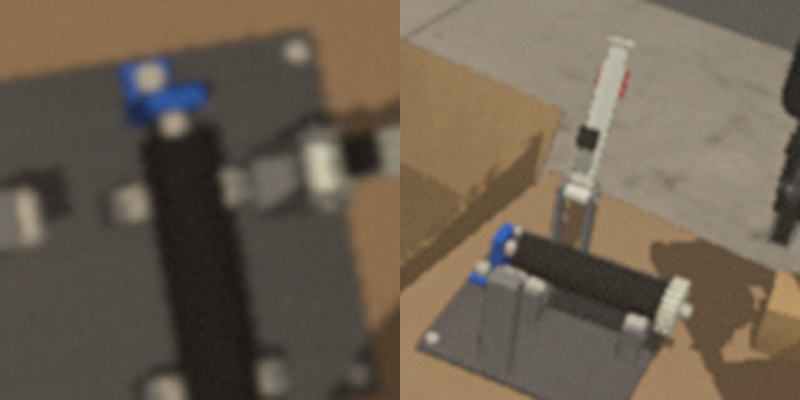

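The stub touches the blue stop and the roller is seated. Next I'll work out the strap angle from the nose bar: top image about (405,174), scene image about (347,75).

Run:
```python
from h import *
a=((675+.5)/5-.5+270,(172+.5)/5-.5+140); b=((322+.5)/3.7-.5+260,(57+.5)/3.7-.5+60)
P,g=tri(a,b); o=np.array([.4363,-.162]);y=np.radians(10);R=np.array([[np.cos(y),np.sin(y)],[-np.sin(y),np.cos(y)]])
l=R@(P[:2]-o); print(P,g,l, "theta",np.arctan2(P[2]-.104,l[1]+.06), np.hypot(P[2]-.104,l[1]+.06))
def w(x,y_,): return (o+R.T@np.array([x,y_])/1000).round(4)
for q in((51,-170),(51,-60),(51,50),(20,-170)): print(q,w(*q))
```

```text
[ 0.50558835 -0.26303225  0.23698237] 0.0012532441515769163 [ 0.05069164 -0.11152914] theta 1.9404706486887102 0.1426168374756655
(51, -170) [ 0.516  -0.3206]
(51, -60) [ 0.4969 -0.2122]
(51, 50) [ 0.4778 -0.1039]
(20, -170) [ 0.4855 -0.3259]
```

>>> send_rows --translation '[[2.5, -2.5, 1.5], [3.7, -2.5, 1], [3.7, -2.5, 1], [3.7, -2.2, 1], [3.7, -2, 0.5]]' --angular '[[0, 0, 0], [0, 0, 0], [0, 0, 0], [0, 0, 0], [0, 0, 0]]' --gripper '[0, 0, 0, 0, 0]'

```text
time: 15.15
tool_pos: [0.4703, -0.3041, 0.2141]
eef_rot: [0.004, 0.996, 0.092, 0.008]
wrist_force: [0.5, 0.2, 1.0]
width: 0.0001
```

```bash
python3 st.py
```

```text
t 15.15 pos [ 0.4703 -0.3041  0.2141] toolx yaw 10.58 zaxis [ 0.0173 -0.0061 -0.9998] F [0.5 0.2 1. ] w 0.0001 q [-0.68  0.1   1.39  0.01  1.63  0.71]
local tool mm [   8.8 -145.8] local F [0.5 0.1]
```

>>> send_rows --translation '[[0, -1.8, 0], [2, 0, 0], [2, 0.1, 0], [0.5, 0.1, 0], [0, 0, 0]]' --angular '[[0.006, 0.015, -0.008], [0, 0, 0], [0, 0, 0], [0, 0, 0], [0, 0, 0]]' --gripper '[0, 0, 0, 0, 0]'

```text
time: 15.65
tool_pos: [0.5227, -0.3241, 0.2099]
eef_rot: [-0.0, 0.996, 0.089, 0.003]
wrist_force: [-0.8, 0.4, 0.6]
width: -0.0
```

```bash
python3 st.py
python3 - <<'E'
from h import *
for n in("top","scene"):
    im=bot.grab_frame(n)[:,:,::-1]; cv2.imwrite(f"pics/{n}8.png",im)
a=cv2.imread("pics/top8.png");b=cv2.imread("pics/scene8.png")
cv2.imwrite("pics/c8.png",np.hstack([cv2.resize(a[140:260,310:430],(400,400),interpolation=cv2.INTER_CUBIC),cv2.resize(b[40:180,270:410],(400,400),interpolation=cv2.INTER_CUBIC)]))
E
```

```text
t 15.65 pos [ 0.5227 -0.3241  0.2099] toolx yaw 10.18 zaxis [ 0.0067  0.0015 -1.    ] F [-0.8  0.4  0.6] w -0.0 q [-0.65  0.23  1.25  0.01  1.66  0.74]
local tool mm [  56.9 -174.6] local F [-0.8  0.5]
```

View pics/c8.png

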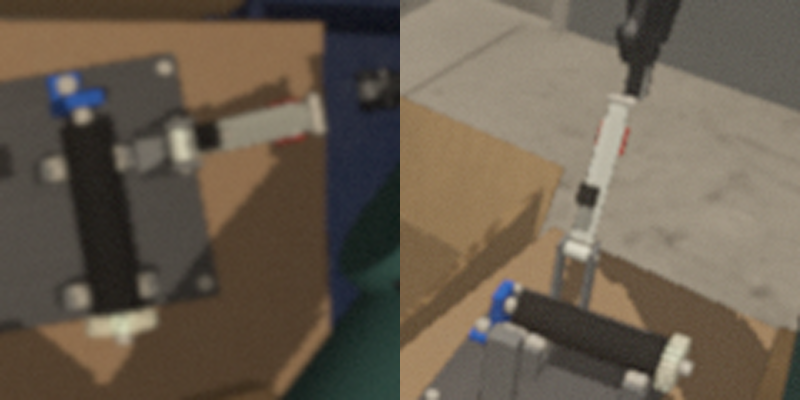

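>>> send_rows --translation '[[-0.6, 0.8, 0.5], [-0.3, 1.5, 0.5], [-0.2, 1.2, 0.3], [-0.1, 0.6, 0], [0, 0, 0]]' --angular '[[0, 0.006, 0], [0, 0, 0], [0, 0, 0], [0, 0, 0], [0, 0, 0]]' --gripper '[0, 0, 0, 0, 0]'

```text
time: 16.25
tool_pos: [0.5065, -0.2786, 0.2265]
eef_rot: [-0.0, 0.996, 0.088, 0.001]
wrist_force: [0.2, 0.3, 0.3]
width: -0.0001
```

```bash
python3 st.py
```

```text
t 16.25 pos [ 0.5065 -0.2786  0.2265] toolx yaw 10.11 zaxis [ 2.2e-03  2.0e-04 -1.0e+00] F [0.2 0.3 0.3] w -0.0001 q [-0.6   0.15  1.31  0.    1.68  0.79]
local tool mm [  48.8 -127. ] local F [0.3 0.3]
```

>>> send_rows --translation '[[-0.15, 1, 0], [-0.17, 1, 0], [-0.17, 1, 0], [-0.17, 1, 0], [-0.17, 1, 0]]' --angular '[[0, 0, 0], [0, 0, 0], [0, 0, 0], [0, 0, 0], [0, 0, 0]]' --gripper '[0, 0, 0, 0, 0]'

```text
time: 16.75
tool_pos: [0.4978, -0.2267, 0.2276]
eef_rot: [0.002, 0.996, 0.087, 0.002]
wrist_force: [0.4, -0.8, 1.4]
width: 0.0002
```

```bash
python3 st.py
python3 - <<'E'
from h import *
b=bot.grab_frame("scene")[:,:,::-1]
cv2.imwrite("pics/c9.png",cv2.resize(b[40:180,270:410],(500,500),interpolation=cv2.INTER_CUBIC))
E
```

```text
t 16.75 pos [ 0.4978 -0.2267  0.2276] toolx yaw 10.0 zaxis [ 0.0045 -0.0036 -1.    ] F [ 0.4 -0.8  1.4] w 0.0002 q [-0.53  0.08  1.39 -0.    1.67  0.87]
local tool mm [ 49.3 -74.4] local F [ 0.3 -0.9]
```

View pics/c9.png

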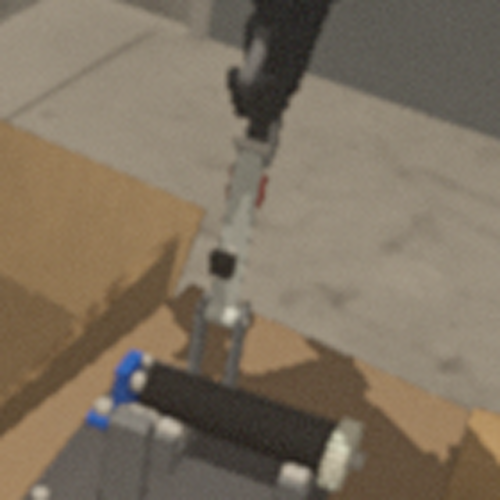

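>>> send_rows --translation '[[-0.15, 1, -0.2], [-0.17, 1, -0.3], [-0.17, 1, -0.4], [-0.17, 1, -0.5], [-0.17, 0.9, -0.6]]' --angular '[[0, 0.004, 0], [0, 0, 0], [0, 0, 0], [0, 0, 0], [0, 0, 0]]' --gripper '[0, 0, 0, 0, 0]'

```text
time: 17.3
tool_pos: [0.4892, -0.1711, 0.2102]
eef_rot: [0.001, 0.996, 0.088, 0.002]
wrist_force: [-1.4, 1.3, 7.3]
width: -0.0001
```

```bash
python3 st.py
python3 - <<'E'
from h import *
b=bot.grab_frame("scene")[:,:,::-1]
cv2.imwrite("pics/c10.png",cv2.resize(b[40:180,270:410],(500,500),interpolation=cv2.INTER_CUBIC))
E
```

```text
t 17.3 pos [ 0.4892 -0.1711  0.2102] toolx yaw 10.12 zaxis [ 0.0035 -0.0012 -1.    ] F [-1.4  1.3  7.3] w -0.0001 q [-0.45  0.02  1.48  0.    1.64  0.95]
local tool mm [ 50.5 -18.1] local F [-1.2  1.6]
```

View pics/c10.png

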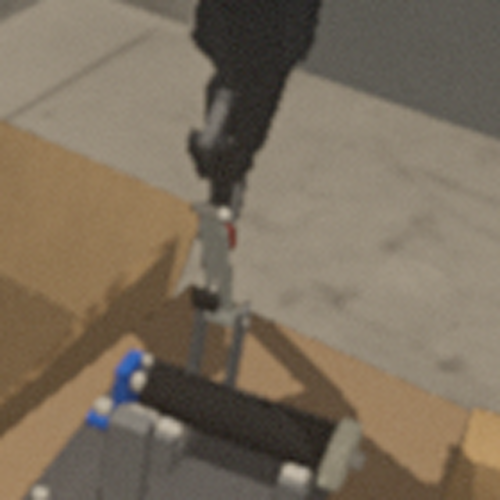

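>>> send_rows --translation '[[-0.17, 1, -0.6], [-0.17, 1, -0.8], [-0.15, 0.9, -0.9], [-0.14, 0.8, -1], [-0.1, 0.6, -1]]' --angular '[[0, 0.003, 0], [0, 0, 0], [0, 0, 0], [0, 0, 0], [0, 0, 0]]' --gripper '[0, 0, 0, 0, 0]'

```text
time: 17.85
tool_pos: [0.4804, -0.1211, 0.1629]
eef_rot: [-0.001, 0.996, 0.09, 0.0]
wrist_force: [-0.4, 0.1, 0.7]
width: -0.0
```

```bash
python3 st.py
python3 - <<'E'
from h import *
b=bot.grab_frame("scene")[:,:,::-1]
cv2.imwrite("pics/c11.png",cv2.resize(b[40:180,270:410],(500,500),interpolation=cv2.INTER_CUBIC))
E
```

```text
t 17.85 pos [ 0.4804 -0.1211  0.1629] toolx yaw 10.27 zaxis [-2.0e-04  2.4e-03 -1.0e+00] F [-0.4  0.1  0.7] w -0.0 q [-0.36 -0.01  1.61  0.    1.55  1.03]
local tool mm [50.5 32.7] local F [-0.4  0.1]
```

View pics/c11.png

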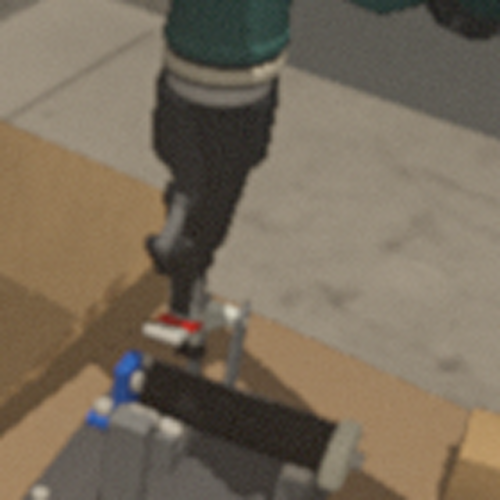

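>>> send_rows --translation '[[-0.1, 0.6, -0.7], [-0.1, 0.5, -0.7], [-0.05, 0.3, -0.7], [0, 0.1, -0.6], [0, 0, -0.4]]' --angular '[[0, 0, 0], [0, 0, 0], [0, 0, 0], [0, 0, 0], [0, 0, 0]]' --gripper '[0, 0, 0, 0, 0]'

```text
time: 18.4
tool_pos: [0.4758, -0.1035, 0.1256]
eef_rot: [-0.003, 0.996, 0.09, -0.003]
wrist_force: [0.3, -0.3, 0.3]
width: 0.0002
```

```bash
python3 st.py
```

```text
t 18.4 pos [ 0.4758 -0.1035  0.1256] toolx yaw 10.3 zaxis [-0.0065  0.005  -1.    ] F [ 0.3 -0.3  0.3] w 0.0002 q [-0.33 -0.    1.67  0.    1.48  1.06]
local tool mm [49.  50.7] local F [ 0.3 -0.4]
```

>>> send_rows --translation '[[0.1, 0, -0.4], [0, 0, -0.4], [0, 0, -0.4], [0, 0, -0.4], [0, 0, -0.4]]' --angular '[[-0.005, -0.006, 0], [0, 0, 0], [0, 0, 0], [0, 0, 0], [0, 0, 0]]' --gripper '[0, 0, 0, 0, 0]'

```text
time: 18.9
tool_pos: [0.4759, -0.1028, 0.12]
eef_rot: [-0.0, 0.996, 0.09, 0.001]
wrist_force: [-7.7, 2.8, 11.8]
width: 0.0003
```

```bash
python3 st.py
```

```text
t 18.9 pos [ 0.4759 -0.1028  0.12  ] toolx yaw 10.28 zaxis [ 0.0011  0.001  -1.    ] F [-7.7  2.8 11.8] w 0.0003 q [-0.33 -0.    1.69  0.    1.46  1.06]
local tool mm [49.2 51.4] local F [-7.1  4.1]
```

>>> send_rows --translation '[[-0.1, 0, -0.4], [-0.1, 0, -0.5], [-0.1, 0, -0.6], [-0.1, 0, -0.6], [-0.1, 0, -0.6]]' --angular '[[0, 0, 0], [0, 0, 0], [0, 0, 0], [0, 0, 0], [0, 0, 0]]' --gripper '[0, 0, 0, 0, 0]'

```text
time: 19.4
tool_pos: [0.4758, -0.102, 0.1101]
eef_rot: [-0.0, 0.996, 0.089, 0.009]
wrist_force: [-13.4, 5.0, 32.1]
width: 0.0001
```

```bash
python3 st.py
```

```text
t 19.4 pos [ 0.4758 -0.102   0.1101] toolx yaw 10.27 zaxis [ 0.0186  0.0018 -0.9998] F [-13.4   5.   32.1] w 0.0001 q [-0.33 -0.01  1.71  0.01  1.42  1.06]
local tool mm [49.3 52.3] local F [-12.3   7.3]
```

Dropped to z = 0.110 and then stiffened, which suggests it snapped. Lifting off to check.

>>> send_rows --translation '[[0, 0, 0.3], [0, 0, 1], [0, 0, 3], [0, 0, 4], [0, 0, 4]]' --angular '[[0, 0, 0], [0, 0, 0], [0, 0, 0], [0, 0, 0], [0, 0, 0]]' --gripper '[0, 0, 0, 0, 0]'

```text
time: 19.9
tool_pos: [0.4729, -0.102, 0.2327]
eef_rot: [-0.002, 0.996, 0.089, 0.005]
wrist_force: [-0.5, 0.3, -0.6]
width: -0.0001
```

>>> send_rows --translation '[[-3, 0, 2], [-4, 0, 1], [-4, 0, 1], [-4, 0, 0], [-4, -1, 0]]' --angular '[[0, 0, 0], [0, 0, 0], [0, 0, 0], [0, 0, 0], [0, 0, 0]]' --gripper '[0, 0, 0, 0, 0]'

```text
time: 20.4
tool_pos: [0.2833, -0.1136, 0.2814]
eef_rot: [0.002, 0.996, 0.091, 0.011]
wrist_force: [-0.1, -1.8, 0.3]
width: 0.0002
```

```bash
python3 - <<'E'
from h import *
for n in("top","scene"):
    im=bot.grab_frame(n)[:,:,::-1]; cv2.imwrite(f"pics/{n}12.png",im)
a=cv2.imread("pics/top12.png");b=cv2.imread("pics/scene12.png")
cv2.imwrite("pics/c12.png",np.hstack([cv2.resize(a[145:245,280:380],(400,400),interpolation=cv2.INTER_CUBIC),cv2.resize(b[100:220,265:385],(400,400),interpolation=cv2.INTER_CUBIC)]))
E
python3 st.py
```

```text
t 20.5 pos [ 0.2819 -0.1148  0.2822] toolx yaw 10.03 zaxis [ 0.023  -0.0053 -0.9997] F [0.7 0.4 0.4] w 0.0005 q [-0.58 -0.5   1.75  0.01  1.87  0.82]
local tool mm [-143.9   73.3] local F [0.8 0.3]
```

View pics/c12.png

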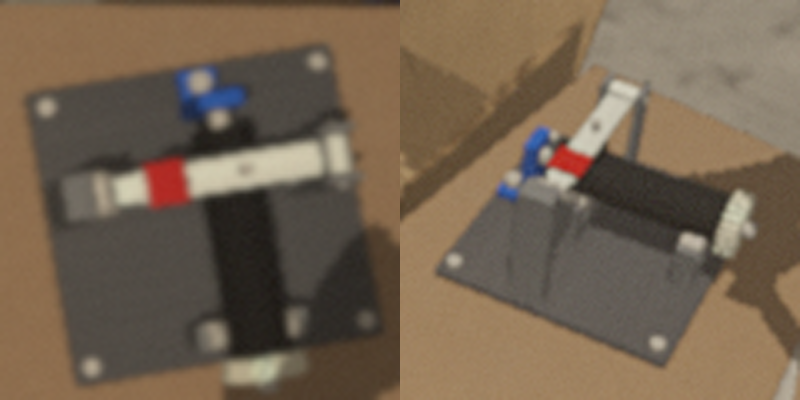

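The strap is level with its nose under the catch, and the stub is still at the stop. Numeric check of the plate height and roller position:

Run:
```python
from h import *
uv={}
for n,(u0,v0,u1,v1) in(("top",(280,145,380,245)),("scene",(265,100,385,220))):
    b=cv2.imread(f"pics/{n}12.png")[v0:v1,u0:u1].astype(int); m=((b[...,2]>110)&(b[...,1]<80)&(b[...,0]<80)).astype(np.uint8)
    M=cv2.moments(m,True); uv[n]=(M["m10"]/M["m00"]+u0,M["m01"]/M["m00"]+v0); print(n,M["m00"],uv[n])
P,g=tri(uv["top"],uv["scene"]); o=np.array([.4363,-.162]);y=np.radians(10);R=np.array([[np.cos(y),np.sin(y)],[-np.sin(y),np.cos(y)]])
print((R@(P[:2]-o)*1000).round(1),P[2],g)
# stub x pos before/after closing
for k in (7,12):
    a=cv2.imread(f"pics/top{k}.png").astype(int)[170:182,328:342]; m=((a.min(2)>110)).astype(np.uint8); M=cv2.moments(m,True); print(k,M["m00"],M["m10"]/M["m00"]+328,M["m01"]/M["m00"]+170)
```

```text
top 103.0 (321.28155339805824, 190.38834951456312)
scene 69.0 (315.42028985507244, 147.94202898550725)
[51.  50.3] 0.10799526223508893 0.00013433613434224648
7 12.0 334.25 173.66666666666666
12 10.0 334.0 173.8
```

>>> send_rows --translation '[[0, 0, 0], [0, 0, 0], [0, 0, 0], [0, 0, 0], [0, 0, 0]]' --angular '[[0, 0, 0], [0, 0, 0], [0, 0, 0], [0, 0, 0], [0, 0, 0]]' --gripper '[0, 0, 0, 0, 0]'

```text
time: 21.0
tool_pos: [0.2837, -0.115, 0.2816]
eef_rot: [0.003, 0.996, 0.088, 0.011]
wrist_force: [-0.0, -0.1, 0.3]
width: 0.0002
```

```bash
python3 -c "
from cell import bot
print(bot.close_job())"
```

```text
the job is handed in; nothing more can be done
None
```

The roller is in both V's with its gear end away from the stop, its plain stub on the blue end stop, and the strap snapped shut over it. I handed the job in at 21 s.

- **Laying:** I gripped the roller mid-sleeve and lowered it into the V's. A 13 N press no longer moved it down, so I released it there.
- **Pushing:** With the strap still open, I pushed on the gear-end stub with closed fingers until the tool stalled at about 12 N.
- **Clamping:** I swung the strap over and pressed the red plate. It dropped to about z = 110 mm, with a reading of 32 N on the fingers.

Last checks:
- **Strap:** The pictures show it level, with its nose under the catch. The plate triangulated at (51, 50, 108) mm in the fixture's frame, against 112 mm nominal height. That is 4 mm low, more than the 2 mm calibration, but an unsnapped strap would sit higher.
- **Roller:** The stub shifted less than 0.3 px between before and after closing the strap.
- **Arm:** It is clear of everything, with the wrist force near zero.
- **Bystanders:** I did not approach them, but I did not measure their positions again at the end.

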